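# Hold a prism cell in the light gauge

## Task

Lay the small black sensor module flat and centred on the narrow post of the light gauge, long side along the beam, and let go of it. Then take the taller of the two glass prism cells out of the grey rack, fingers only on its frosted faces and never on the clear ones, and finish with the gripper still holding it in the light path: upright, clear of the gauge, its middle on the beam and over the mid marks of the base, clear faces square to the beam. Leave the short cell, the tape roll and the blue screwdriver where they are, and keep the tall cell upright throughout.

Things in the scene. Friction and masses are not known exactly. Their poses are not given: they have to be found in the camera images.
- gauge: light gauge, fixed: aluminium base 70 (x) x 250 (y) x 8 mm, a black lamp (44 mm wide, top at z 98 mm) at its +y end, a slim dark post at its -y end. Origin: centre of the underside. The beam runs along its own y from lamp to post at x = 0, 76 mm above the desk. Lamp barrel's face at y = +60 mm; between lamp and post only the flat base, with two short black mid marks at y = 0
- gauge_beam (a point): the point of the beam where the cell's middle is wanted: midway along the base (y = 0 of the gauge), 76 mm above the desk
- post_top (a point): centre of the flat rubber top of the post, 18 x 18 mm, 70 mm above the desk, at y = -85 mm of the gauge; the post has no rim
- module: the small black sensor module, 28 (x) x 36 (y) x 12 mm, about 50 g (varies), lying loose and flat on the desk. Origin: centre of its underside, z up; its long side is its y
- rack: grey plastic rack, fixed, 60 (x) x 120 (y) x 14 mm, with two square pockets 27 mm wide and 10 mm deep (pocket floor 4 mm above the desk) at y = -32 and +32 mm; either may hold the tall cell. Origin: centre of its underside
- cell: the tall glass prism cell, 24 x 24 x 60 mm, about 73 g (varies), upright in one rack pocket. Origin: centre of its underside, z up. Its two frosted (white, matt) faces look along its own +x and -x; its two clear, polished faces along its own +y and -y, the way the beam is to pass. In the rack its clear faces look along the rack's y
- cell_mid (a point): the middle of the tall cell, 30 mm above its underside
- clear_faces: the two clear faces of the tall cell (same origin and axes as the cell): not to be touched by the fingers
- short_cell: a shorter cell of the same kind, 24 x 24 x 36 mm, standing in the other pocket; stays there. Origin: centre of its underside
- tape_roll: roll of amber tape lying flat, 50 mm across, 12 mm high; a bystander. Origin: centre of its underside
- blue_driver: small blue screwdriver, 141 mm long, 12 mm thick, lying on the desk; a bystander. Origin: its middle
Things that resemble listed ones, but are neither listed nor needed, are in the scene too. What is shaped like the cell but purple is not meant. There is more than one size of the module; the job needs the smaller.

How it is judged (in metres and radians):
On the way, in this order (a step that is already met when the one before it is completed fails the run):
1. the module lies flat and centred on the post, along the beam, let go (horizontal distance between module and post_top below 0.007 m and z of module in the frame of gauge between 0.066 and 0.074 m and angle between module's own z axis and vertical below 0.12 rad and angle between the y axis of module and the y axis of gauge, either way round below 0.3 rad and contact force between the fingers and module below 0.1 N and linear speed of module below 0.02 m/s), for 0.3 s.
2. the tall cell is gripped and lifted clear of the rack (height (world z) of cell above 0.025 m and contact force between the fingers and cell above 1 N and contact force between cell and rack below 0.1 N), for 0.2 s.
At the end, for the whole second after the job is handed in: Fingers hold the tall cell at rest, clear of all else: middle within 6 mm of the beam sideways, 10 mm in height, 20 mm of the mid point along it; upright and square within 0.12 rad. Module released on the post top: within 7 mm of centre, flat within 0.12 rad, long side along the beam within 0.3 rad (all of step 1 and x of cell_mid in the frame of gauge between -0.006 and 0.006 m and y of cell_mid in the frame of gauge between -0.02 and 0.02 m and z of cell_mid in the frame of gauge between 0.066 and 0.086 m and angle between cell's own z axis and vertical below 0.12 rad and angle between the y axis of cell and the y axis of gauge, either way round below 0.12 rad and contact force between the fingers and cell above 1 N and contact force between cell and gauge below 0.1 N and contact force between cell and module below 0.1 N and linear speed of cell below 0.02 m/s); the arm keeps its last pose, push and grip.
It fails at once if the fingers touch a clear face of the tall cell (contact force between the fingers and clear_faces above 0.5 N).
It fails at once if the tall cell is tipped by more than 0.4 rad (angle between cell's own z axis and vertical above 0.4 rad).
It fails at once if the short cell is moved by more than 20 mm (distance of short_cell from where it was at the start of the episode above 0.02 m).
It fails at once if the tape roll is moved by more than 30 mm (distance of tape_roll from where it was at the start of the episode above 0.03 m).
It fails at once if the blue screwdriver is moved by more than 30 mm (distance of blue_driver from where it was at the start of the episode above 0.03 m).
It also fails if it takes over 48 s, if anything falls off the work surface, if the arm or the gripper's body presses on something with over 40 N, if the wrist force passes 120 N, or if a joint passes its speed limit or range.

## Robot

A 6-joint arm with a two-finger parallel gripper is mounted at the origin on a cart in front of the work surface, level with it; the furniture and walls round the work are solid. World frame = base frame: x ahead of the robot, y to its left, z up, the work surface at z = 0. Lengths are in mm, angles in rad, forces in N, time in s.
With the tool pointing down it reaches from about 350 to 725 mm from the base axis. Payload 4.3 kg.
Tool frame: the origin (TCP) lies at the very end of the fingers, on their centre line; the grasp point (between the pads) lies 19 mm behind it; z points along the fingers, y is the line along which they close (so a half turn about z gives the same grasp; the last joint's range is limited). The gripper opens to 85 mm and grips with 20 to 120 N. Pads are 22 mm wide; open, the fingers measure 114 mm over their backs; the gripper's body (76 mm by 85 mm) begins 54 mm behind the grasp point. The pads swing forward as they close: fully open they stand 13 mm farther back than shut.
Start: joints at [-1.438, 0.377, 0.081, 1.274, 0, 1.46], TCP at [138.251, -558.17, 231.329] pointing down, gripper open.
Joint ranges: [-2.72, 2.72], [-0.84, 1.66], [-1.02, 1.22], [-1.77, 2.12], [-1.37, 1.28], [-3.14, 3.14]. Speed limits (rad/s): [2.57, 2.57, 3.14, 3.14, 3.14, 3.14].

## Interface

Orientations are given as a unit quaternion [w, x, y, z].
In Python, from bench import * gives the robot as it stands. The module is installed in compiled form; this text tells all that it offers. Calls block until the motion is done:
- move_pose(position, orientation): joint-space move of the TCP to a pose.
- line_to(position, frame=None, vel=150, guard=None): straight line of the TCP; frame=None keeps the orientation; vel is the mean speed in mm/s. With guard (N) it stops when the force on the tool has changed by that much, and returns True; else False.
- goto_joints(angles): joint-space move.
- open_jaws() and clamp(newtons=None): open the fingers fully, or close them until they stop; newtons is the grip in N (None keeps the last).
- hold(seconds).
- ik(position, orientation): joint angles nearest the present ones, or None.
- observe(): the state.
- get_image(name): name is "side" or "top" or "wrist"; returns a dict with "image" (384x512x3 uint8, red, green, blue), "fx", "fy", "cx", "cy" (pixels), "R" (3x3) and "t" (3): a world point X has camera coordinates R X + t; the wrist camera has in their place "mount" (4x4, takes a point from camera to tool coordinates, whose origin is the TCP and whose axes are the flange's). Camera axes: x right, y down, z forward; pixel columns grow to the right and rows downward; lengths in mm; the calibration is good to about 2 mm. A picture is of the moment at which its call begins: read the wrist's pose just before it. There is no depth.
A pose or a line that the arm cannot do raises IKError and nothing moves.
- finish_job(): hands the job in; it is judged then, once.
The state is a dict: "time_s": time; "qpos": joint angles; "qvel": joint speeds; "joint_efforts": joint torques, N m; "position": TCP position; "eef_rot": TCP orientation; "ft_force": force on the tool from outside, world axes, zero at the start; "ft_torque": the same for the moment, N m; "width": finger opening in mm; "grasp_force": force on a finger pad.
Only numpy, scipy, OpenCV 4.12 (cv2) and the standard library are available. Lean on these libraries where they do the work, as an engineer would, in place of code of your own. Each camera call takes 0.05 s, during which the arm holds its last target. There are 200 camera calls.

## Working session

There is one attempt and no reset: what is moved stays moved. The work goes in short steps, each a Python script; the robot and the scene stay as the last script left them, time stands still between calls to the robot, and variables do not carry over. Pictures are saved under pics/ and viewed, at most 10 in all, crops included, and the job is handed in when it is done.

```bash
mkdir -p pics
python3 - <<'E'
from bench import *
import cv2,numpy as np,pickle
d={n:get_image(n) for n in("top","side","wrist")}
pickle.dump(d,open('d0.pkl','wb'))
for n in d:print(n,{k:np.round(v,3).tolist() for k,v in d[n].items() if k!='image'})
for n in("top","side"):cv2.imwrite(f'pics/{n}0.png',cv2.resize(d[n]['image'][:,:,::-1],(800,600),interpolation=cv2.INTER_CUBIC))
s=observe();print(s['time_s'],s['position'],s['eef_rot'],s['width'])
E
```

```text
top {'fx': 441.048, 'fy': 441.048, 'cx': 248.796, 'cy': 190.273, 'R': [[0.012, -1.0, 0.01], [-0.993, -0.013, -0.121], [0.121, -0.009, -0.993]], 't': [-33.304, 524.233, 1151.366]}
side {'fx': 415.453, 'fy': 415.453, 'cx': 252.286, 'cy': 197.601, 'R': [[-1.0, -0.026, -0.011], [-0.008, 0.636, -0.772], [0.027, -0.771, -0.636]], 't': [506.36, 54.758, 1158.08]}
wrist {'fx': 300.388, 'fy': 300.388, 'cx': 250.232, 'cy': 195.424, 'mount': [[-0.0, -0.953, -0.302, 76.622], [1.0, -0.001, 0.001, 0.302], [-0.001, -0.302, 0.953, -142.127], [0.0, 0.0, 0.0, 1.0]]}
0.15 [ 138.17664655 -557.64679456  230.59178624] [-7.73112600e-04  9.92640886e-01  1.21092830e-01 -2.04344532e-06] 85.51797161868596
```

View pics/top0.png

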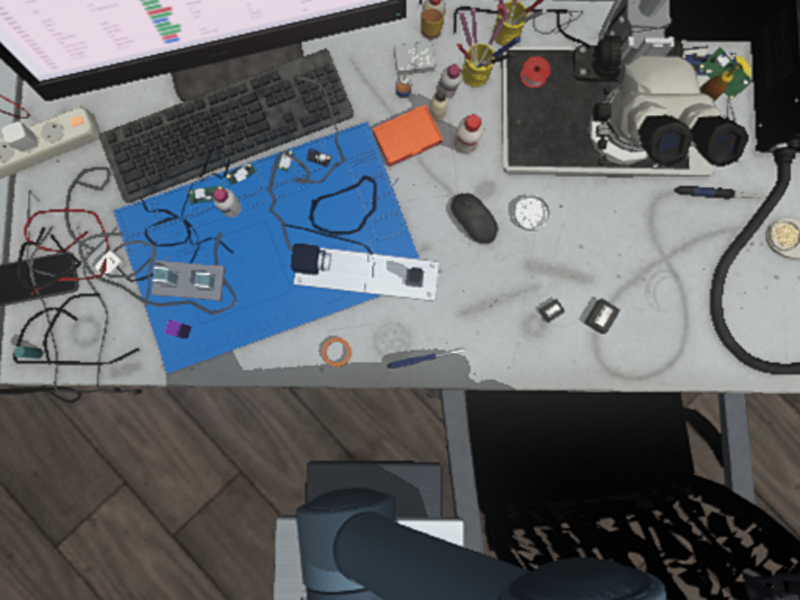

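View pics/side0.png

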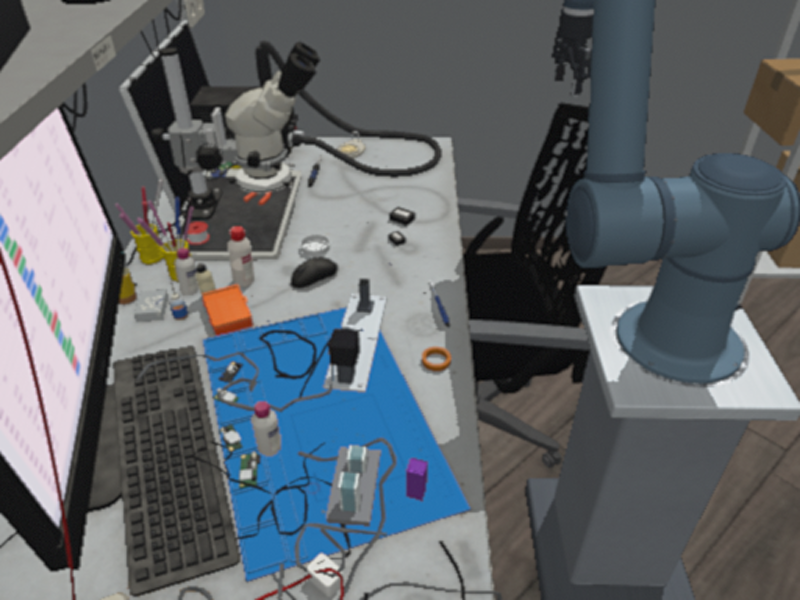

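The top view shows two module candidates: a small one at (551,310) and a larger one at (601,316). The job needs the smaller. The cells in the rack are at (165,275) and (204,280), and the side view suggests the left (+y) one is taller. The purple block at (178,329) is a decoy. The gauge runs from the lamp at (305,258) to the post at (413,277). Next I'll confirm these in enlarged crops.

Run:
```python
import cv2,numpy as np,pickle
d=pickle.load(open('d0.pkl','rb'))
def c(n,x,y,w,h):
    return cv2.resize(d[n]['image'][y:y+h,x:x+w,::-1],(400,300),interpolation=cv2.INTER_CUBIC)
a=np.vstack([np.hstack([c('top',335,180,64,48),c('top',180,140,108,81)]),np.hstack([c('top',92,160,64,48),c('side',195,275,84,63)])])
cv2.imwrite('pics/crop0.png',a)
```

```text
(no output)
```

View pics/crop0.png

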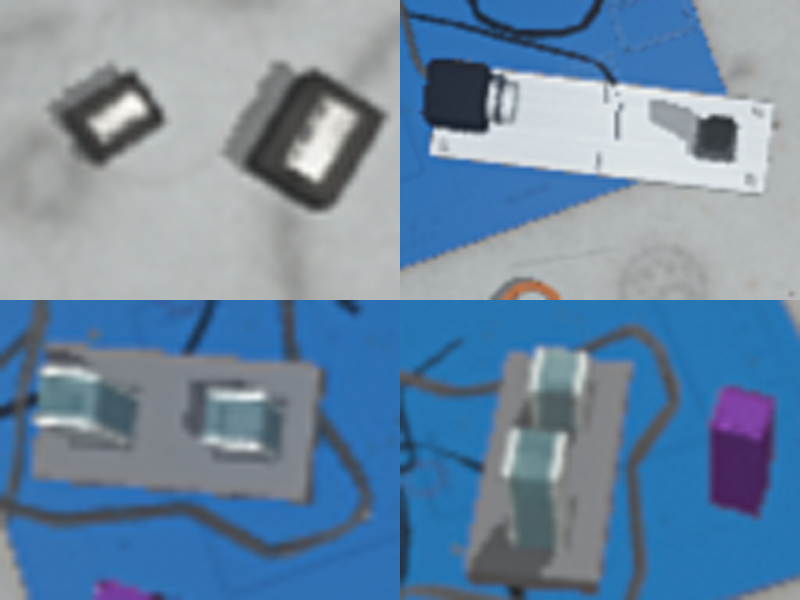

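```bash
cat > h.py <<'E'
import numpy as np,cv2,pickle
from scipy.spatial.transform import Rotation as Ro
def ray(im,uv,z,pose=None):
    """world point at height z on the pixel's ray"""
    d=np.array([(uv[0]-im['cx'])/im['fx'],(uv[1]-im['cy'])/im['fy'],1.])
    if 'R' in im:
        R=np.array(im['R']);o=-R.T@np.array(im['t']);v=R.T@d
    else:
        M=np.array(im['mount']);p,q=pose;W=Ro.from_quat([q[1],q[2],q[3],q[0]]).as_matrix()
        o=W@M[:3,3]+p;v=W@M[:3,:3]@d
    return o+v*(z-o[2])/v[2]
def down(yaw):
    """tool down, fingers closing along world direction yaw"""
    y=np.array([np.cos(yaw),np.sin(yaw),0]);z=np.array([0,0,-1.]);x=np.cross(y,z)
    q=Ro.from_matrix(np.c_[x,y,z]).as_quat();return np.array([q[3],q[0],q[1],q[2]])
E
python3 - <<'E'
from h import *
d=pickle.load(open('d0.pkl','rb'));t=d['top'];R=np.array(t['R']);print('cam',-R.T@t['t'])
def go(name,pts,x,y,s,z):
    P=np.array([ray(t,(x+(a+.5)/s-.5,y+(b+.5)/s-.5),z)[:2] for a,b in pts]);e=np.roll(P,-1,0)-P
    print(name,P.round(0).tolist(),'mean',P.mean(0).round(1),'len',np.linalg.norm(e,axis=1).round(1),'ang',np.degrees(np.arctan2(e[:,1],e[:,0])).round(1))
go('mod',[(62,110),(130,72),(163,115),(100,165)],335,180,6.25,12)
go('gauge',[(37,66),(375,103),(365,192),(30,155)],180,140,3.7037,8)
go('post',[(317,138)],180,140,3.7037,70)
go('rack',[(48,46),(322,66),(308,202),(35,178)],92,160,6.25,14)
E
```

```text
cam [ 381.79263356  -16.37276861 1206.45775246]
mod [[511.0, -288.0], [529.0, -318.0], [510.0, -333.0], [488.0, -305.0]] mean [ 509.3 -311. ] len [34.6 23.5 35.7 28.9] ang [ -60.4 -143.   128.5   34.2]
gauge [[617.0, 137.0], [592.0, -115.0], [525.0, -108.0], [550.0, 141.0]] mean [570.9  13.9] len [253.2  67.2 249.3  67.1] ang [-95.6 173.8  84.4  -2.8]
post [[556.0, -69.0]] mean [555.6 -68.9] len [0.] ang [0.]
rack [[586.0, 382.0], [578.0, 262.0], [519.0, 266.0], [527.0, 385.0]] mean [552.5 323.9] len [120.   60.  119.1  58.2] ang [-93.5 176.5  85.7  -2.5]
```

```bash
cat >> h.py <<'E'
def best(ik,pos,yaw):
    """the half-turn choice with the last joint nearer to its middle"""
    c=[(abs(j[5]),k) for k in(0,1) for j in[ik(list(pos),down(yaw+k*np.pi).tolist())] if j is not None]
    return down(yaw+min(c)[1]*np.pi).tolist()
def shot(name,crop=None):
    from bench import observe,get_image
    s=observe();p=(np.array(s['position']),np.array(s['eef_rot']));im=get_image('wrist')
    pickle.dump((im,p),open(name+'.pkl','wb'))
    g=im['image'][:,:,::-1]
    return g
E
python3 - <<'E'
from bench import *
from h import *
P=[562,-70,180];move_pose(P,best(ik,P,np.radians(-5.6)));g=shot('gau')
P=[510,-311,110];q=best(ik,P,np.radians(35));move_pose(P,q);hold(.3);m=shot('mod')
print(observe()['time_s'],observe()['qpos'])
cv2.imwrite('pics/w1.png',np.vstack([np.hstack([cv2.resize(g,(400,300)),cv2.resize(m,(400,300))]),np.hstack([cv2.resize(a[117:267,156:356],(400,300)) for a in(g,m)])]))
E
```

```text
3.9083 [-6.52510443e-01  4.80630667e-01 -7.92752284e-02  1.01048621e+00
  6.28537905e-05  3.06314602e-01]
```

View pics/w1.png

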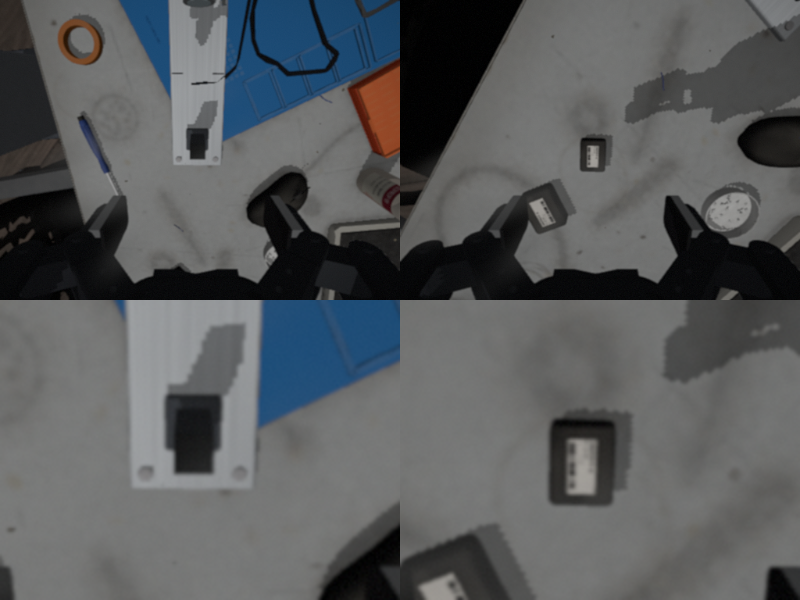

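Run:
```python
from h import *
im,p=pickle.load(open('gau.pkl','rb'))
f=lambda x,y,z:ray(im,(156+(x+.5)/2-.5,117+(y-300+.5)/2-.5),z,p)
print('post',f(194,451,70),'w',f(174,451,70)-f(214,451,70))
g=lambda x,y,z:ray(im,(x*1.28,y*1.28),z,p)
A=[(131,488,8),(251,488,8)];e=[f(*a) for a in A];print('base -y corners',e)
print('marks',g(178,73,8),g(219,73,8)); e0=(e[0]+e[1])/2;m=(g(178,73,8)+g(219,73,8))/2
print('mid',m,'end',e0,np.linalg.norm(m-e0),np.degrees(np.arctan2(*(m-e0)[1::-1])))
im,p=pickle.load(open('mod.pkl','rb'))
print('mod',f(581.5-400,463,12),f(548-400,463,12)-f(615-400,463,12))
```

```text
post [563.81055175 -71.60018061  70.        ] w [-1.74738331e+01  1.75106001e+00 -2.84217094e-14]
base -y corners [array([ 525.45412062, -108.5393879 ,    8.        ]), array([ 592.06184219, -115.21796389,    8.        ])]
marks [547.88256884  13.7829652    8.        ] [599.61485143   8.61280679   8.        ]
mid [573.74871013  11.197886     8.        ] end [ 558.75798141 -111.8786759     8.        ] 123.98613646315344 83.0555783598935
mod [ 508.42093794 -313.98996954   12.        ] [-23.10830894 -16.20821817   0.        ]
```

Run:
```python
from bench import *
from h import *
line_to([508.4,-314,50]);print(line_to([508.4,-314,2.5],vel=60,guard=15))
clamp(30);s=observe();print(s['position'],s['width'],s['grasp_force'])
line_to([508.4,-314,120]);s=observe();print(s['time_s'],s['width'],s['grasp_force'])
P=[563.3,-71.7,120];move_pose(P,best(ik,P,np.radians(-5.7)));hold(.3);m=shot('above')
print(observe()['time_s'],observe()['position'])
cv2.imwrite('pics/w2.png',cv2.resize(m[150:384,80:430],(800,535)))
```

```text
False
[ 508.65494773 -314.22923073    2.85291269] 27.362668500910384 29.864104092121124
6.8917 27.169469815082174 29.57854986190796
8.2917 [563.30829484 -72.4268931  120.00025784]
```

View pics/w2.png

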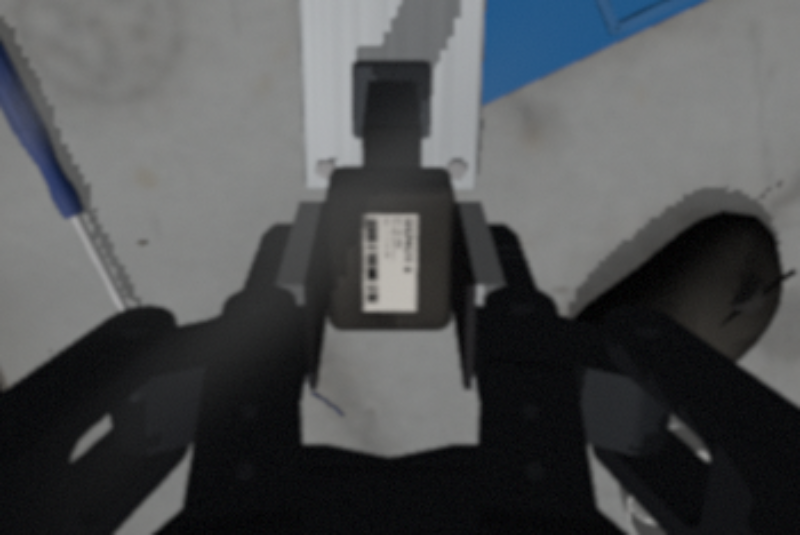

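Run:
```python
from h import *
im,p=pickle.load(open('above.pkl','rb'))
u=lambda x,y,z:ray(im,(80+x*.4375,150+y*.4374),z,p)
d=np.array([.0993,.9951]);c=p[0][:2]
for y,z in((328,129.15),(172,129.15),(172,117.2)):
    v=u(390,y,z)[:2]-c;print(y,'along',v@d,'across',v@[d[1],-d[0]])
print('post',u(391,150,70),p[0])
```

```text
328 along -18.769632328756757 across -0.2645812246124377
172 along 19.532198867301748 across -0.21655239480435506
172 along 14.387325808772008 across -0.1999408989125729
post [563.60260964 -71.37189527  70.        ] [563.30836378 -72.5622312  119.97105244]
```

Run:
```python
from bench import *
from h import *
x,y=563.4,-71.0
line_to([x,y,85],vel=80);hold(.3);print(observe()['position'])
print(line_to([x,y,72],vel=25,guard=4));hold(.2);s=observe();print(s['position'],s['ft_force'])
open_jaws();hold(.3)
line_to([x,y,160]);P=[x-6,y-62,230];P=[562,-70,180];line_to(P);hold(.2);g=shot('placed');print(observe()['time_s'])
P=[552+5,324+32,180];P=[558.6,356,170];move_pose(P,best(ik,P,np.radians(-3.6)));hold(.3);r=shot('rack');print(observe()['time_s'],observe()['position'],observe()['qpos'])
cv2.imwrite('pics/w3.png',np.vstack([np.hstack([cv2.resize(g,(400,300)),cv2.resize(r,(400,300))]),np.hstack([cv2.resize(a[117:267,156:356],(400,300)) for a in(g,r)])]))
```

```text
[563.84220228 -71.11163471  85.54803603]
True
[563.17169247 -70.9558028   72.80502053] [-0.42876571 -0.19076917  5.22021415]
12.0417
14.5083 [558.72836317 355.7632838  170.05241306] [ 4.71281262e-01  5.80710022e-01  2.46476802e-01  1.23652000e+00
  6.77728200e-06 -1.03623275e+00]
```

View pics/w3.png

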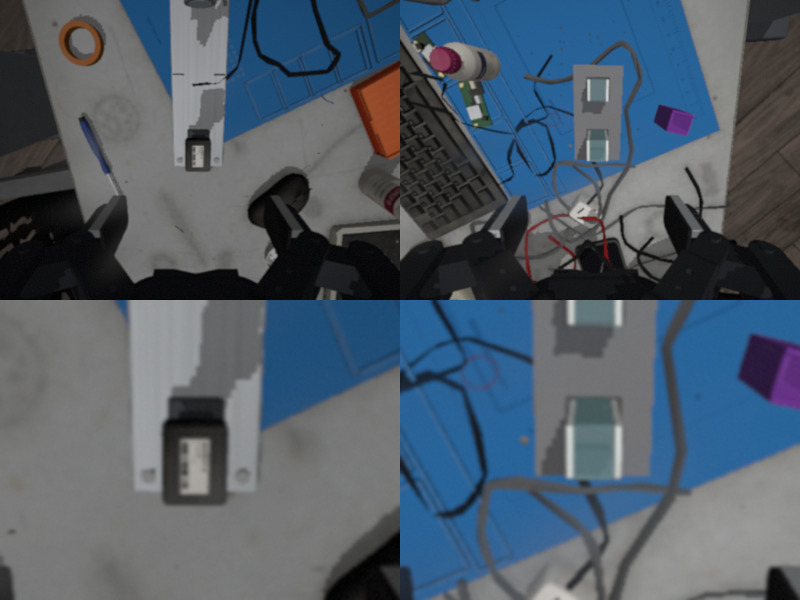

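Run:
```python
from h import *
def F(n):
    im,p=pickle.load(open(n+'.pkl','rb'));return lambda x,y,z:ray(im,(156+(x+.5)/2-.5,117+(y-300+.5)/2-.5),z,p)
f=F('placed');d=np.array([.0993,.9951])
b=f(195,505,82)[:2];print('module from near edge',b+18*d,'from far',f(195,420,82)[:2]-18*d,'yaw',f(195,420,82)-f(195,505,82))
f=F('rack');print('cell',f(194,451,64),'w',f(166,451,64)-f(222,451,64),'bottom edge',f(194,480,64))
a,b=f(134,475,14),f(252,475,14);print('rack +y corners',a,b,np.degrees(np.arctan2(*(a-b)[1::-1])),(a+b)/2)
```

```text
module from near edge [562.95139178 -72.50476925] from far [562.99721807 -71.07743281] yaw [ 3.62062628 37.25093645  0.        ]
cell [556.12429205 353.62998502  64.        ] w [24.13081093 -1.53814637  0.        ] bottom edge [556.9387136  366.89468716  64.        ]
rack +y corners [588.95713475 379.98679622  14.        ] [527.0882139  383.92873512  14.        ] -3.6456362619325784 [558.02267433 381.95776567  14.        ]
```

Run:
```python
from bench import *
from h import *
x,y=556.2,353.8
line_to([x,y,110]);hold(.2);print(observe()['position'])
print(line_to([x,y,28],vel=70,guard=15))
clamp(35);hold(.2);s=observe();print(s['position'],s['width'],s['grasp_force'])
line_to([x,y,60],vel=50);line_to([x,y,155],vel=120);hold(.4);s=observe();print(s['time_s'],s['position'],s['width'],s['grasp_force'],s['qpos'])
m=shot('held');cv2.imwrite('pics/w4.png',cv2.resize(m[150:384,80:430],(800,535)))
```

```text
[557.28046803 354.36121321 111.61999531]
False
[556.34067703 353.85915168  28.17155349] 23.769906936890244 36.629512310028076
19.5 [556.03665109 353.73902558 154.68018547] 23.51960712902997 36.24292552471161 [ 4.70391106e-01  5.79572404e-01  2.04600708e-01  1.19637009e+00
  1.47208691e-05 -1.03762953e+00]
```

View pics/w4.png

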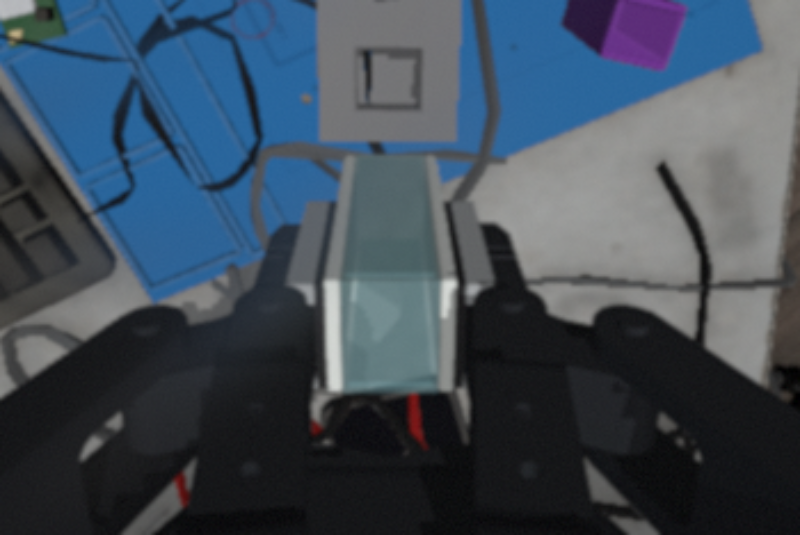

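Run:
```python
from bench import *
from h import *
im,p=pickle.load(open('held.pkl','rb'));d=np.array([.0636,.998]);z0=p[0][2]-24.2
for y,h in((390,60),(285,60),(155,0)):
    v=ray(im,(80+391*.4375,150+y*.4374),z0+h,p)[:2]-p[0][:2];print(y,'along',v@d,'across',v@[d[1],-d[0]])
T=[571,13];s=observe();q=best(ik,T+[155],np.radians(-5.7))
print(s['eef_rot'],q)
if abs(np.dot(s['eef_rot'],q))<.99:q=down(np.radians(174.3)).tolist()
line_to(T+[155],q,vel=150)
hold(.3);print(observe()['position']);print(line_to(T+[70.2],vel=70,guard=15));hold(.8)
s=observe();print(s['time_s'],s['position'],s['eef_rot'],q,s['grasp_force'],s['ft_force'])
m=shot('fin');S=get_image('side')['image'][170:282,170:320,::-1];pickle.dump(get_image('top'),open('topf.pkl','wb'))
t=get_image('top')['image'][140:221,180:288,::-1]
cv2.imwrite('pics/w5.png',np.vstack([np.hstack([cv2.resize(m[:,:],(400,300)),cv2.resize(m[150:342,80:336],(400,300))]),np.hstack([cv2.resize(S,(400,300),interpolation=2),cv2.resize(t,(400,300),interpolation=2)])]))
```

```text
390 along 11.963962879480569 across -0.7542169975214325
285 along -10.489100022065452 across -0.7253521023741919
155 along -11.252586818044133 across -0.8765036035694247
[-1.62601295e-04 -6.84554586e-01  7.28961584e-01  3.92038027e-05] [0.0, -0.6710738596668628, 0.7413905009317421, 0.0]
[571.00005612  13.18862271 154.98342154]
False
24.4333 [570.9974405   13.00428643  70.18812924] [-8.51860802e-07 -6.71069698e-01  7.41394268e-01  8.25897686e-06] [0.0, -0.6710738596668628, 0.7413905009317421, 0.0] 36.24763906002045 [ 0.40052426 -0.74836797 -1.18093311]
```

View pics/w5.png

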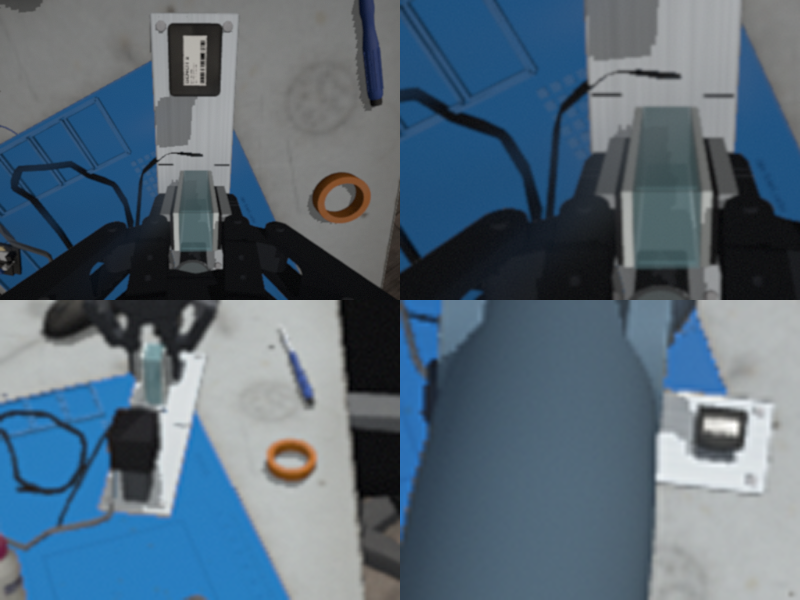

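Run:
```python
from h import *
im,p=pickle.load(open('fin.pkl','rb'))
g=lambda x,y,z:ray(im,(80+(x-400)/1.5625,150+y/1.5625),z,p)[:2]
h=lambda x,y,z:ray(im,(x*1.28,y*1.28),z,p)[:2]
a,b=g(589,95,8),g(740,95,8);print('mid',(a+b)/2,np.linalg.norm(a-b))
c,e=h(151.5,14,8),h(239.5,11.5,8);print('end',(c+e)/2,np.linalg.norm(c-e))
v=(a+b)/2-(c+e)/2;print(np.linalg.norm(v),np.degrees(np.arctan2(v[1],v[0])))
print('module',h(195,60,82))
print('cell bottom edge mid',g((632+700)/2,107,46),'top near edge',g(667,195,106))
```

```text
mid [571.20609188  11.45140025] 70.06459788864339
end [ 558.15114482 -112.29437262] 67.63345124254049
124.43250357396167 83.97767925902863
module [562.21044665 -73.45475434]
cell bottom edge mid [569.56047885   2.26524361] top near edge [569.30561086   2.66406991]
```

```bash
python3 -c "
from bench import *
print(finish_job())"
```

```text
the job is handed in; nothing more can be done
None
```

I handed the job in at about 24 s of robot time: the module lies released, flat and centred on the post, and the gripper holds the tall cell by its frosted faces, upright in the beam over the mid marks. My last pictures put the cell within about 1 mm of the beam sideways and 3 mm of the mid point along it; `finish_job()` returned no verdict.

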